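# Lock the centrifuge lid with the pull-and-turn selector

## Robot

A 6-joint arm with a two-finger parallel gripper is mounted at the origin on the work surface. World frame = base frame: x ahead of the robot, y to its left, z up, the work surface at z = 0. Lengths are in m, angles in rad, forces in N, time in s.
With the tool pointing down it reaches from about 0.3 to 0.875 m from the base axis. Payload 4.2 kg.
Tool frame: the origin (TCP) lies midway between the tips of the shut fingers; the grasp point (between the pads) lies ctrl.grip_depth behind it (ctrl.grip_depth is the distance from the TCP to the grasp point, in m); z points along the fingers, y is the line along which they close (so a half turn about z gives the same grasp; the last joint's range is limited). The gripper opens to 85 mm and grips with 20 to 120 N. Pads are 22 mm wide; open, the fingers measure 114 mm over their backs; the gripper's body (76 mm by 85 mm) begins 54 mm behind the grasp point. The pads swing forward as they close: fully open they stand 13 mm farther back than shut.
Start: joints at [-1.176, 0.32, 1.565, -0, 1.257, -0.02], TCP at [0.232, -0.526, 0.231] pointing down, gripper open.
Joint ranges: [-3.11, 3.11], [-0.84, 2.01], [0.21, 2.61], [-1.34, 4.49], [0.05, 2.63], [-2.56, 2.56]. Speed limits (rad/s): [2.57, 2.57, 3.14, 3.14, 3.14, 3.14].

## Interface

Orientations are given as a unit quaternion [w, x, y, z].
In Python, from bench import sensors, vision, ticket, ctrl gives the robot as it stands. The module is installed in compiled form; this text tells all that it offers.
- The arm moves only by the tool drive_tool, never from a script. Its argument "moves" is a list of rows, each a list of 3 entries, a list of its own where there are three numbers: the closure, from 0 (fully open) to 1 (shut), then the shift along the tool's x, y, z in mm, then the turn about the tool's z in rad. In form: [[hand, [tx, ty, tz], twist], ...]. A call has 1 to 5 rows; each row shifts and turns the commanded pose from where the row before left it, along the tool's axes as they then stand; what a row does not reach is not made up. A row lasts 1/8 s, in which the tool goes at most 62.5 mm and 10.7 degrees, less where a joint would pass 70% of its speed; a pose out of reach is approached as far as the arm can. A call is refused whole if a number of a shift passes 62.5 or a number of a turn 0.188, either way. A call with a gripper value outside its range is refused whole. The fingers move at their own pace and stop on an object; the grip force is fixed at half the most. Time passes only in rows, so rows that do not move let the fingers close. It gives the time, the measured TCP pose, the force, the opening and the grip force at its end, in the units of the state.
- sensors.get_obs(): the state, without advancing time (a new reading comes with each control period).
- vision.snapshot(name): name is "scene" or "top" or "wrist"; returns the picture (400x640x3 uint8, red, green, blue); there is no depth.
- vision.get_calibration(name): a dict with "K" (3x3 intrinsics, pixels), "k1" (the pictures are not rectified: a ray, as slopes to the right and down, at radius r is drawn at 1 + k1 r^2 times it, then the intrinsics apply), "R" (3x3) and "t" (3): a world point X has camera coordinates R X + t. Camera axes: x right, y down, z forward; pixel columns grow to the right and rows downward; lengths in m; the calibration is good to about 2 mm. A picture is of the moment at which its call begins: read the wrist's pose just before it. get_calibration takes no time and is no camera call; for the wrist camera it gives the pose at the moment of the call.
- ticket.close_job(): hands the job in; it is judged then, once.
The state is a dict: "t": time; "joints": joint angles; "joint_vel": joint speeds; "effort": joint torques, N m; "position": TCP position; "tcp_rot": TCP orientation; "wrist_force": force on the tool from outside, world axes, zero at the start; "moment": the same for the moment, N m; "grip_width": finger opening in m; "gripper_force": force on a finger pad.
Only numpy, scipy, OpenCV 4.12 (cv2) and the standard library are available. Lean on these libraries where they do the work, as an engineer would, in place of code of your own. Each camera call takes 0.05 s, during which the arm holds its last target. There are 200 camera calls.

## Task

Lock the closed centrifuge's lid: pull the sprung selector knob up out of its notch, turn it past the large round mark on the deck, feel for the notch that lies somewhere beyond the mark and let the knob drop fully home in it, then let go. Handle the mechanism gently, never forcing the knob against its gate or its stop, and leave the jar, bottle and rack where they are.

Things in the scene. Friction and masses are not known exactly. Their poses are not given: they have to be found in the camera images.
- machine: The bench centrifuge, white housing 375 x 420 mm, fixed to the bench; closed grey lid on its +x part, low front deck (toward -x) with its top 140 mm above the bench. Origin on the bench straight below the selector knob's axis. The lid's front edge is 95 mm from the knob axis (to +x) and its top 180 mm above the bench. z up. It carries the hidden gate ring (9 mm high, pitch radius 30 mm) under the knob.
- selector: The selector assembly (fixed bushing, sprung stem and knob); origin on the deck surface on the knob's axis, which is vertical. It does not move; the knob does.
- knob_grip (a point): Centre of the knob's grip bar, on the turning axis; moves up with the knob. The black bar is 60 mm long (along the pointer direction), 14 mm wide and 30 mm high (this point half-way up: 15 mm below its top). It stands on a round skirt of 80 mm diameter whose upper face is 15 mm below this point.
- pointer (a point): Tip of the nose on the knob's skirt that shows the set position, 49 mm from the axis, in line with the bar, 18 mm below the bar's centre.
- lock_mark (a point): Centre of the large round mark (raised dark steel disc, 24 mm diameter, 2 mm high) on the deck, 66 mm from the knob's axis, about 0.68 rad to one side of where the pointer starts (either side). The lock notch lies beyond it, as turned from the start: its centre is 0.08 to 0.56 rad (5 to 32 degrees) past the mark's direction, different each time, and cannot be seen. There is no notch between the start and there.
- release_mark (a point): Centre of the small round mark (raised dark steel dot, 8 mm diameter), 66 mm from the axis, about 0.68 rad to the other side; the notch for releasing the lid lies beyond it. Not wanted now.
- pull (a joint): How far the knob is pulled out (up), m: 0 fully home in a notch, about 0.009 when its locating pin rests on top of the gate between notches, about 0.014 at the end stop. The spring pushes it home with 4.5 N at 0 and about 8 N at 0.014; it also weighs about 1.3 N and moves against some damping (about 1 N at 20 mm/s). The pin clears the gate above 0.009.
- knob (a joint): Turn of the knob about its upright axis, rad, counter-clockwise from above positive; near 0 at the start (middle notch, pointer toward the machine's -x). The turn range is 1.5 either way. The pin is 8 mm thick and each notch 10 mm wide at the 30 mm pitch radius, so the knob drops only within about 0.04 rad of a notch's centre; once home it has that much free play and is blocked from turning.
- jar_mid (a point): Bystander: amber glass jar with grey lid, 42 mm diameter, 55 mm high, standing loose on the deck to the left of the knob; point half-way up.
- reagent_mid (a point): Bystander: white plastic bottle, 64 mm diameter, 150 mm high, standing on the bench to the left of the machine; point half-way up.
- rack_mid (a point): Bystander: grey tube rack 160 x 100 x 45 mm lying on the bench to the right of the machine; point at its centre.

How it is judged:
On the way:
1. the knob is pulled out so far that its pin clears the gate (more than 9.5 mm) (value of joint pull above 0.0095 m), for 0.1 s.
At the end, for the whole second after the job is handed in: The knob is fully home (pulled out less than 2 mm) in the notch just beyond the large round mark (in plan, pointer tip within 45 mm of the large mark and more than 60 mm from the small one) and at rest (value of joint pull below 0.002 m and horizontal distance between pointer and lock_mark below 0.045 m and horizontal distance between pointer and release_mark above 0.06 m and velocity of joint knob between -0.05 and 0.05 rad/s); the robot touches nothing.
It fails at once if the mechanism is forced: the knob loads its gate or its end stop with more than 25 N (contact force between selector and machine above 25 N).
It fails at once if the jar is shifted more than 15 mm (distance of jar_mid from where it was at the start of the episode above 0.015 m).
It fails at once if the reagent is shifted more than 15 mm (distance of reagent_mid from where it was at the start of the episode above 0.015 m).
It fails at once if the rack is shifted more than 15 mm (distance of rack_mid from where it was at the start of the episode above 0.015 m).
It also fails if it takes over 45 s, if anything falls off the work surface, if the arm or the gripper's body presses on something with over 40 N, if the wrist force passes 120 N, or if a joint passes its speed limit or range.

## Working session

There is one attempt and no reset: what is moved stays moved. The work goes in short steps, Python scripts to look and compute and a tool call to move; the robot and the scene stay as the last step left them, time stands still between calls to the robot, and variables do not carry over. Pictures are saved under pics/ and viewed, at most 10 in all, crops included, and the job is handed in when it is done.

Besides the shell and the picture viewer there is one more tool, called after "Emit:" in YAML: its name, and indented under it one key for each argument. drive_tool: Moves the arm, as the interface text tells. Its arguments: {"type":"object","properties":{"moves":{"type":"array"}},"required":["moves"]}

```bash
mkdir -p pics
cat > h.py <<'E'
from bench import sensors, vision, ticket, ctrl
import numpy as np, cv2
def snap(n,f,crop=None,s=1):
    im=vision.snapshot(n)[:,:,::-1]
    if crop: a,b,c,d=crop; im=im[b:d,a:c]
    cv2.imwrite(f,cv2.resize(im,None,fx=s,fy=s,interpolation=cv2.INTER_CUBIC))
def ray(c,u,v):
    K=np.array(c["K"]);p=np.array([(u-K[0,2])/K[0,0],(v-K[1,2])/K[1,1]]);q=p.copy()
    for _ in range(20): q=p/(1+c["k1"]*(q@q))
    R=np.array(c["R"]);t=np.array(c["t"])
    return -R.T@t, R.T@np.array([q[0],q[1],1])
def onz(c,u,v,z):
    o,d=ray(c,u,v); return o+d*(z-o[2])/d[2]
E
python3 - <<'E'
from h import *
print(sensors.get_obs(), ctrl.grip_depth)
snap("top","pics/top.png"); snap("scene","pics/scene.png")
for n in("top","scene"):print(vision.get_calibration(n))
E
```

```text
{'t': 0.0, 'joints': array([-1.17600864e+00,  3.20314153e-01,  1.56563874e+00,  3.57001250e-06,
        1.25741033e+00, -2.00199839e-02]), 'joint_vel': array([ 0.00041568, -0.00059877,  0.00086243, -0.00183815,  0.00054628,
        0.00160169]), 'effort': array([ 1.91787636e-03, -4.15522385e+01, -2.34162837e+01, -3.03887731e-06,
        8.05365911e-03,  4.21751764e-06]), 'position': array([ 0.23154693, -0.52581495,  0.23048512]), 'tcp_rot': array([-8.70104654e-04,  9.78568545e-01,  2.05919448e-01, -1.63251222e-04]), 'wrist_force': array([-0.32721947,  0.26120136, -0.08284927]), 'moment': array([ 0.03439703,  0.02753224, -0.02005493]), 'gripper_force': 0.0, 'grip_width': 0.08552984117496099} 0.0187
{'K': array([[384.1341266 ,   0.        , 317.64778042],
       [  0.        , 384.1341266 , 196.73837131],
       [  0.        ,   0.        ,   1.        ]]), 'k1': 0.009603613853886188, 'R': array([[ 0.00896636, -0.9999478 , -0.0048993 ],
       [-0.98351046, -0.00793373, -0.18067712],
       [ 0.18062882,  0.00643853, -0.98353026]]), 't': array([0.02278058, 0.50896557, 0.90739547])}
{'K': array([[501.21442542,   0.        , 319.12373376],
       [  0.        , 501.21442542, 202.21961894],
       [  0.        ,   0.        ,   1.        ]]), 'k1': -0.09386628778122419, 'R': array([[-0.07808508,  0.99691354,  0.00813148],
       [ 0.79006478,  0.06685367, -0.60936707],
       [-0.6080299 , -0.04115808, -0.79284655]]), 't': array([ 0.01558488, -0.31220538,  1.47654619])}
```

View pics/top.png

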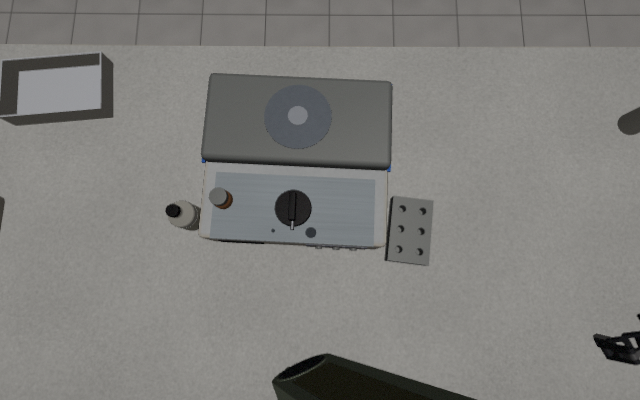

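View pics/scene.png

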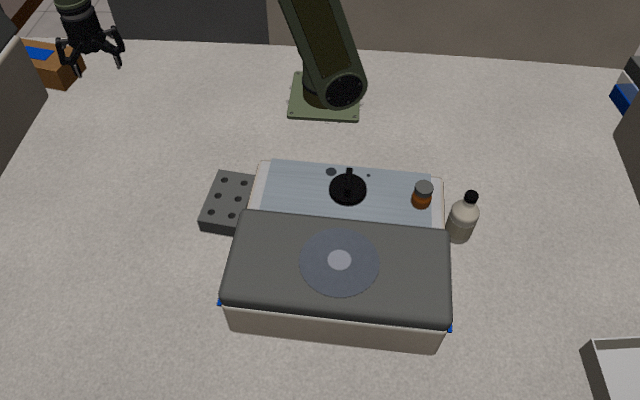

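The top view shows the knob at about (293,208), the pointer tip at (292,228), the large mark at (311,232), the small mark at (273,231) and the jar at (221,198). I'll take an enlarged crop.

Run:
```python
from h import *
snap("top","pics/topc.png",(240,170,340,250),7)
c=vision.get_calibration("top")
for u,v,z in((293,208,.17),(292,228,.152),(311,232,.142),(273,231,.142),(221,190,.195)):print(onz(c,u,v,z))
```

```text
[0.46107132 0.07895411 0.17      ]
[0.41989262 0.08150136 0.152     ]
[0.41245991 0.04036417 0.142     ]
[0.41395286 0.12379963 0.142     ]
[0.49420181 0.22902122 0.195     ]
```

View pics/topc.png

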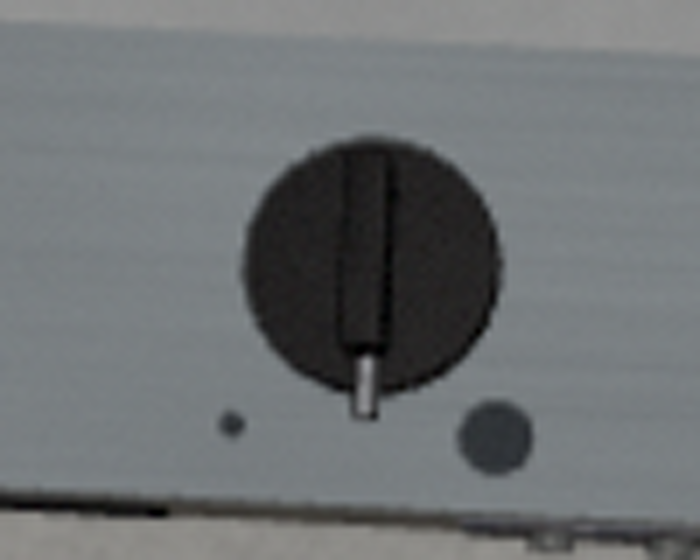

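Run:
```python
from h import *
c=vision.get_calibration("top")
L=onz(c,310.7,232.4,.142);S=onz(c,273,230.6,.142);print(L,S)
m=(L+S)/2;d=(L-S)[:2];h=np.sqrt(66e-3**2-(d@d)/4);n=np.array([-d[1],d[0]])/np.hypot(*d);print("axis",m[:2]+h*n,np.hypot(*d),n,np.arctan2(n[1],n[0]))
for z in(.15,.155,.16):print(z,onz(c,293.3,208.1,z),onz(c,292.3,229.6,z))
for z in(.17,.18,.19):print(z,onz(c,292.3,205.7,z), onz(c,292.9,192,z)-onz(c,291.9,219.5,z))
o=sensors.get_obs();from scipy.spatial.transform import Rotation as R
print(R.from_quat(np.roll(o["tcp_rot"],-1)).as_matrix());print(vision.get_calibration("wrist"))
```

```text
[0.41157758 0.04101136 0.142     ] [0.41483096 0.12382613 0.142     ]
axis [0.46453376 0.08040227] 0.08287864349126499 [ 0.99922924 -0.0392547 ] -0.03926478468629803
0.15 [0.46391409 0.07971378 0.15      ] [0.41661311 0.08092039 0.15      ]
0.155 [0.4631505  0.07936184 0.155     ] [0.41613291 0.08056123 0.155     ]
0.16 [0.4623869  0.07900991 0.16      ] [0.41565272 0.08020207 0.16      ]
0.17 [0.46605285 0.08056042 0.17      ] [ 0.05979073 -0.00089993  0.        ]
0.18 [0.46446191 0.07982888 0.18      ] [ 0.05905667 -0.00088888  0.        ]
0.19 [0.46287096 0.07909734 0.19      ] [ 0.05832261 -0.00087783  0.        ]
[[ 9.15200410e-01  4.02998632e-01 -5.58276141e-04]
 [ 4.02999019e-01 -9.15199496e-01  1.29351077e-03]
 [ 1.03490262e-05 -1.40880632e-03 -9.99999008e-01]]
{'K': array([[303.97871267,   0.        , 325.35581155],
       [  0.        , 303.97871267, 196.20214567],
       [  0.        ,   0.        ,   1.        ]]), 'k1': -0.04148322674153641, 'R': array([[ 0.40354187, -0.91496011, -0.00140004],
       [-0.86659041, -0.38269852,  0.32025444],
       [-0.29355583, -0.12802282, -0.94733053]]), 't': array([-0.57407716, -0.04222234,  0.38061547])}
```

The crop gives the axis at about (0.4635, 0.080), the bar roughly along x, and the large mark toward −y, so the knob turns counter-clockwise (positive). I'll move above it now.

Emit:
drive_tool:
  moves:
    - [0,[38,-38.4,0],0]
    - [0,[38,-38.4,0],0]
    - [0,[38,-38.4,0],0]
    - [0,[38,-38.4,0],0]
    - [0,[38,-38.4,0],0]

```text
t: 0.78
position: [0.3285, -0.2723, 0.2312]
tcp_rot: [-0.0, 0.979, 0.206, 0.0]
wrist_force: [1.0, 0.5, -0.3]
grip_width: 0.0854
gripper_force: 0.0
```

Emit:
drive_tool:
  moves:
    - [0,[38,-38.4,0],0]
    - [0,[38,-38.4,0],0]
    - [0,[38,-38.4,0],0]
    - [0,[38,-38.4,0],0]
    - [0,[38,-38.4,0],0]

```text
t: 1.4
position: [0.425, -0.0199, 0.2313]
tcp_rot: [0.0, 0.979, 0.206, 0.0]
wrist_force: [-0.1, -0.0, 0.4]
grip_width: 0.0856
gripper_force: 0.0
```

Emit:
drive_tool:
  moves:
    - [0,[38,-38.4,0],0]
    - [0,[38,-38.4,0],0]
    - [0,[0,0,0],0.15]
    - [0,[0,0,0],0.15]
    - [0,[0,0,0],0.145]

```text
t: 2.02
position: [0.4632, 0.0795, 0.231]
tcp_rot: [0.0, 1.0, -0.017, -0.0]
wrist_force: [-0.4, 0.4, -0.1]
grip_width: 0.0856
gripper_force: 0.0
```

```bash
cat >> h.py <<'E'
from scipy.spatial.transform import Rotation as Ro
def st():
    o=sensors.get_obs();m=Ro.from_quat(np.roll(o["tcp_rot"],-1)).as_matrix()
    print("t",o["t"],"p",o["position"].round(4),"yaw",np.arctan2(m[1,0],m[0,0]).round(4),"F",o["wrist_force"].round(2),"M",o["moment"].round(3),"w",round(o["grip_width"],4),o["gripper_force"], "tilt",m[:2,2].round(4))
    return o,m
E
python3 - <<'E'
from h import *
o,m=st()
snap("wrist","pics/w1.png",None,1.25)
c=vision.get_calibration("wrist");np.save("w1.npy",c,allow_pickle=True)
E
```

```text
t 2.025 p [0.4632 0.0795 0.231 ] yaw -0.0343 F [-0.36  0.44 -0.06] M [0.033 0.032 0.024] w 0.0856 0.0 tilt [-0.0007 -0.0002]
```

View pics/w1.png

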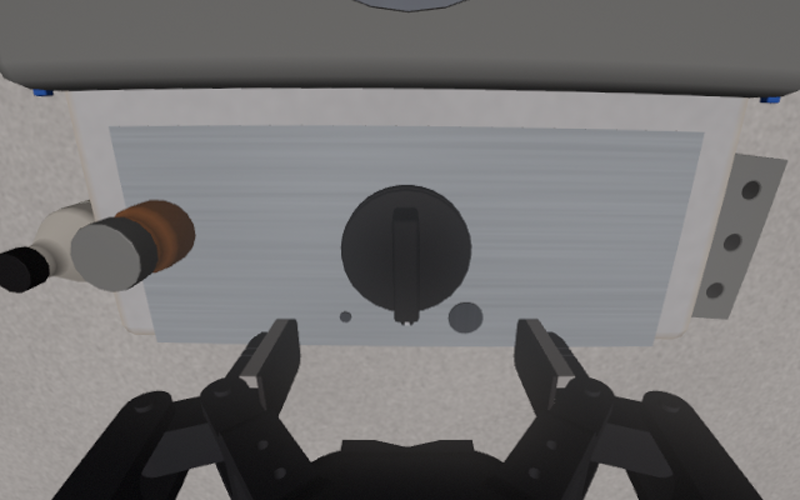

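The wrist view shows the skirt centred at about (406,249), the bar top from (405,222) to (406,320), the large mark at (465,318) and the small mark at (345,316), all in 1.25x pixels.

Run:
```python
from h import *
c=np.load("w1.npy",allow_pickle=True).item()
k=1.25
L=onz(c,465/k,318/k,.142);S=onz(c,345.5/k,316.5/k,.142);print(L,S)
m=(L+S)/2;d=(L-S)[:2];h=np.sqrt(66e-3**2-(d@d)/4);n=np.array([-d[1],d[0]])/np.hypot(*d);print("axis",m[:2]+h*n,np.hypot(*d),np.arctan2(n[1],n[0]))
for z in(.15,.155,.16):print(z,onz(c,406/k,249/k,z), onz(c,471/k,249/k,z)-onz(c,341/k,249/k,z))
for z in(.18,.19):print(z,onz(c,405.5/k,215/k,z),onz(c,406.5/k,321/k,z),onz(c,420/k,290/k,z)-onz(c,393/k,290/k,z))
im=cv2.imread("pics/w1.png")[160:345,300:510];cv2.imwrite("pics/w1c.png",cv2.resize(im,None,fx=3.5,fy=3.2)*2)
```

```text
[0.41245477 0.04112239 0.142     ] [0.41666004 0.12340447 0.142     ]
axis [0.46605562 0.07963146] 0.08238947366268042 -0.05106356095076261
0.15 [0.46715529 0.07979222 0.15      ] [-0.00299197 -0.08106449  0.        ]
0.155 [0.46890347 0.07971882 0.155     ] [-0.00292504 -0.07925122  0.        ]
0.16 [0.47065166 0.07964541 0.16      ] [-0.00285812 -0.07743796  0.        ]
0.18 [0.49650718 0.07890758 0.18      ] [0.43358944 0.08071308 0.18      ] [-0.0005584  -0.01512344  0.        ]
0.19 [0.49902888 0.07878372 0.19      ] [0.43936217 0.08049592 0.19      ] [-0.00052954 -0.014342    0.        ]
```

View pics/w1c.png

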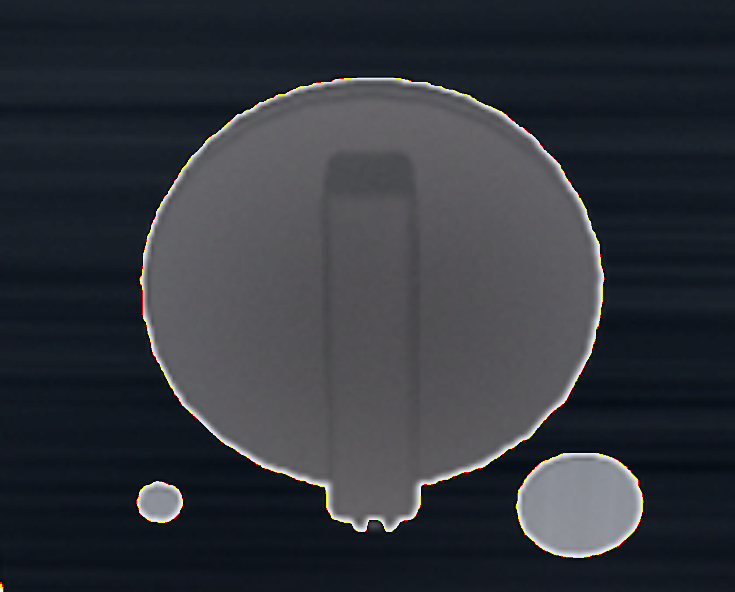

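Emit:
drive_tool:
  moves:
    - [0,[1.8,0,20],0]
    - [0.3,[0,0,25],0]
    - [0.6,[0,0,20],0]
    - [0.7,[0,0,5],0]
    - [0.7,[0,0,0],0]

```text
t: 2.7
position: [0.4653, 0.0792, 0.1614]
tcp_rot: [0.0, 1.0, -0.015, 0.0]
wrist_force: [0.7, -0.8, 0.4]
grip_width: 0.0256
gripper_force: 0.0
```

Emit:
drive_tool:
  moves:
    - [0.7,[0,0,2],0]
    - [0.7,[0,0,2],0]
    - [0.7,[0,0,0],0]

```text
t: 3.08
position: [0.4652, 0.0792, 0.1574]
tcp_rot: [0.0, 1.0, -0.015, 0.0]
wrist_force: [0.4, -0.9, 0.5]
grip_width: 0.0256
gripper_force: 0.0
```

Run:
```python
from h import *
st(); snap("scene","pics/s2.png",(270,120,450,240),4)
```

```text
t 3.075 p [0.4652 0.0792 0.1574] yaw -0.0301 F [ 0.38 -0.89  0.46] M [ 0.     0.024 -0.021] w 0.0256 0.0 tilt [ 0.0004 -0.    ]
```

View pics/s2.png

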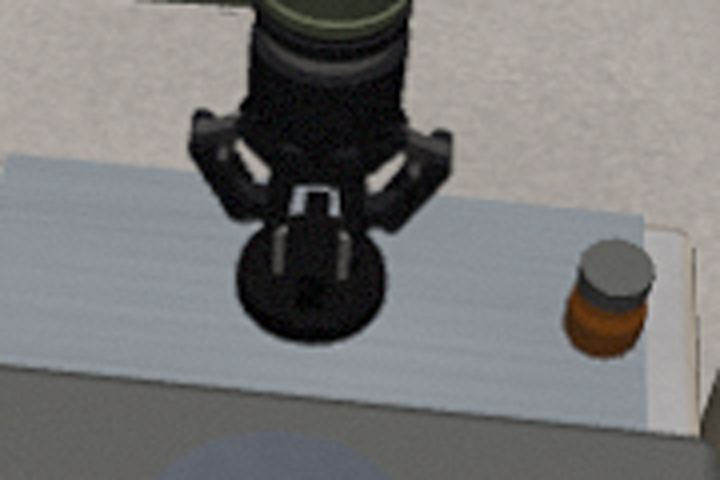

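The fingers straddle the bar just above the skirt, and nothing is touching. I'll close on it.

Emit:
drive_tool:
  moves:
    - [0.8,[0,0,0],0]
    - [0.86,[0,0,0],0]
    - [0.9,[0,0,0],0]
    - [0.9,[0,0,0],0]

```text
t: 3.62
position: [0.4653, 0.0798, 0.1577]
tcp_rot: [-0.001, 1.0, -0.015, 0.0]
wrist_force: [-1.2, 6.0, 3.7]
grip_width: 0.0131
gripper_force: 59.2
```

```bash
python3 -c "
from h import *
st()"
```

```text
t 3.625 p [0.4653 0.0798 0.1577] yaw -0.0305 F [-1.17  6.05  3.68] M [0.883 0.227 0.026] w 0.0131 59.18026506900787 tilt [0.0007 0.0013]
```

Emit:
drive_tool:
  moves:
    - [0.9,[0,-0.6,-2],0]
    - [0.9,[0,0,-2],0]
    - [0.9,[0,0,-2],0]

```text
t: 4.0
position: [0.4652, 0.0798, 0.1626]
tcp_rot: [0.0, 1.0, -0.015, -0.0]
wrist_force: [3.4, 4.6, -8.0]
grip_width: 0.0125
gripper_force: 58.4
```

Emit:
drive_tool:
  moves:
    - [0.9,[0,0,-2],0]
    - [0.9,[0,0,-2],0]
    - [0.9,[0,0,-1.5],0]
    - [0.9,[0,0,0],0]
    - [0.9,[0,0,0],0]

```text
t: 4.62
position: [0.4652, 0.0798, 0.1679]
tcp_rot: [-0.0, 1.0, -0.015, -0.0]
wrist_force: [2.3, 3.6, -7.6]
grip_width: 0.0129
gripper_force: 58.4
```

```bash
python3 -c "
from h import *
st()"
```

```text
t 4.625 p [0.4652 0.0798 0.1679] yaw -0.0304 F [ 2.34  3.56 -7.64] M [ 0.717 -0.538 -0.   ] w 0.0129 58.41522574424744 tilt [-0.0006  0.    ]
```

Emit:
drive_tool:
  moves:
    - [0.9,[0,0,-1],0]
    - [0.9,[0,0,0],0]
    - [0.9,[0,0,0],-0.05]
    - [0.9,[0,0,0],-0.05]
    - [0.9,[0,0,0],0]

```text
t: 5.25
position: [0.4652, 0.0798, 0.1689]
tcp_rot: [0.0, 0.999, 0.035, -0.0]
wrist_force: [2.5, 4.3, -8.8]
grip_width: 0.0131
gripper_force: 58.4
```

```bash
python3 -c "
from h import *
st()"
```

```text
t 5.25 p [0.4652 0.0798 0.1689] yaw 0.07 F [ 2.52  4.25 -8.77] M [ 0.684 -0.543 -0.025] w 0.0131 58.41268837451935 tilt [-0.0005 -0.0001]
```

Emit:
drive_tool:
  moves:
    - [0.9,[0,0,0],-0.08]
    - [0.9,[0,0,0],-0.08]
    - [0.9,[0,0,0],-0.08]
    - [0.9,[0,0,0],0]

```text
t: 5.75
position: [0.4653, 0.0796, 0.169]
tcp_rot: [0.0, 0.988, 0.154, -0.0]
wrist_force: [3.4, 3.5, -8.6]
grip_width: 0.0129
gripper_force: 58.4
```

Emit:
drive_tool:
  moves:
    - [0.9,[0,0,0],-0.08]
    - [0.9,[0,0,0],-0.08]
    - [0.9,[0,0,0],-0.08]
    - [0.9,[0,0,0],-0.08]
    - [0.9,[0,0,0],0]

```text
t: 6.38
position: [0.4654, 0.0795, 0.1694]
tcp_rot: [0.0, 0.951, 0.309, 0.0]
wrist_force: [3.2, 2.3, -7.9]
grip_width: 0.013
gripper_force: 58.5
```

```bash
python3 -c "
from h import *
st()"
```

```text
t 6.375 p [0.4654 0.0795 0.1694] yaw 0.628 F [ 3.16  2.29 -7.92] M [ 0.362 -0.758  0.044] w 0.013 58.49054217338562 tilt [ 0.0003 -0.0008]
```

Emit:
drive_tool:
  moves:
    - [0.9,[0,0,1],0]
    - [0.9,[0,0,1],0]
    - [0.9,[0,0,0],0]
    - [0.9,[0,0,0],0]

```text
t: 6.88
position: [0.4654, 0.0795, 0.1678]
tcp_rot: [0.0, 0.951, 0.31, 0.0]
wrist_force: [5.1, 0.6, -7.6]
grip_width: 0.0132
gripper_force: 58.6
```

Emit:
drive_tool:
  moves:
    - [0.9,[0,0,0.5],0]
    - [0.9,[0,0,0.5],0]
    - [0.9,[0,0,0],0]
    - [0.9,[0,0,0],0]

```text
t: 7.38
position: [0.4654, 0.0796, 0.1668]
tcp_rot: [0.0, 0.951, 0.31, 0.0]
wrist_force: [5.6, -0.8, -7.6]
grip_width: 0.013
gripper_force: 58.6
```

Not resting on the gate yet. I'll lower in small steps.

Emit:
drive_tool:
  moves:
    - [0.9,[0,0,0.5],0]
    - [0.9,[0,0,0],0]
    - [0.9,[0,0,0],0]

```text
t: 7.75
position: [0.4654, 0.0796, 0.1666]
tcp_rot: [0.0, 0.951, 0.31, 0.0]
wrist_force: [4.4, -1.4, -4.3]
grip_width: 0.0131
gripper_force: 59.2
```

Emit:
drive_tool:
  moves:
    - [0.9,[0,0,0.5],0]
    - [0.9,[0,0,0],0]
    - [0.9,[0,0,0],0]

```text
t: 8.12
position: [0.4655, 0.0796, 0.1664]
tcp_rot: [0.0, 0.951, 0.31, 0.0]
wrist_force: [3.2, -2.6, 1.7]
grip_width: 0.0128
gripper_force: 60.1
```

Emit:
drive_tool:
  moves:
    - [0.9,[0,0,0],-0.03]
    - [0.9,[0,0,0],-0.03]
    - [0.9,[0,0,0],0]

```text
t: 8.5
position: [0.4655, 0.0797, 0.1662]
tcp_rot: [0.0, 0.941, 0.338, 0.0]
wrist_force: [3.5, -3.4, 5.9]
grip_width: 0.0129
gripper_force: 60.6
```

```bash
python3 -c "
from h import *
st()"
```

```text
t 8.5 p [0.4655 0.0797 0.1662] yaw 0.6905 F [ 3.5  -3.36  5.93] M [-0.833 -0.52  -0.023] w 0.0129 60.595934987068176 tilt [ 0.0011 -0.0003]
```

Emit:
drive_tool:
  moves:
    - [0.9,[0,0,-0.6],0]
    - [0.9,[0,0,0],-0.03]
    - [0.9,[0,0,0],0]

```text
t: 8.88
position: [0.4655, 0.0797, 0.1664]
tcp_rot: [0.0, 0.936, 0.352, 0.0]
wrist_force: [4.0, -3.7, 2.2]
grip_width: 0.0129
gripper_force: 60.2
```

Emit:
drive_tool:
  moves:
    - [0.9,[0,0,0],-0.03]
    - [0.9,[0,0,0],0]

```text
t: 9.12
position: [0.4655, 0.0796, 0.1664]
tcp_rot: [0.0, 0.93, 0.366, 0.0]
wrist_force: [5.1, -2.6, 3.3]
grip_width: 0.013
gripper_force: 60.2
```

Emit:
drive_tool:
  moves:
    - [0.9,[0,0,0],-0.03]
    - [0.9,[0,0,0],0]

```text
t: 9.38
position: [0.4655, 0.0796, 0.1664]
tcp_rot: [0.0, 0.925, 0.38, 0.0]
wrist_force: [5.4, -4.0, 2.2]
grip_width: 0.013
gripper_force: 60.2
```

Emit:
drive_tool:
  moves:
    - [0.9,[0,0,-0.3],-0.03]
    - [0.9,[0,0,0],0]

```text
t: 9.62
position: [0.4655, 0.0796, 0.1664]
tcp_rot: [0.0, 0.919, 0.394, 0.0]
wrist_force: [4.9, -2.9, 0.5]
grip_width: 0.0131
gripper_force: 59.9
```

Emit:
drive_tool:
  moves:
    - [0.9,[0,0,0],-0.03]
    - [0.9,[0,0,0],0]

```text
t: 9.88
position: [0.4656, 0.0796, 0.1664]
tcp_rot: [0.0, 0.913, 0.408, 0.0]
wrist_force: [5.7, -3.0, 0.5]
grip_width: 0.0129
gripper_force: 59.9
```

Emit:
drive_tool:
  moves:
    - [0.9,[0,0,0],-0.03]
    - [0.9,[0,0,0],0]

```text
t: 10.12
position: [0.4656, 0.0796, 0.1664]
tcp_rot: [0.0, 0.907, 0.422, 0.0]
wrist_force: [4.6, -3.9, 1.3]
grip_width: 0.0129
gripper_force: 59.9
```

Still riding on the gate at yaw 0.87. I'll continue in small steps.

Emit:
drive_tool:
  moves:
    - [0.9,[0,0,0],-0.03]
    - [0.9,[0,0,0],0]

```text
t: 10.38
position: [0.4656, 0.0796, 0.1664]
tcp_rot: [0.0, 0.9, 0.435, 0.0]
wrist_force: [4.2, -3.4, 0.6]
grip_width: 0.0132
gripper_force: 59.9
```

Emit:
drive_tool:
  moves:
    - [0.9,[0,0,0],-0.03]
    - [0.9,[0,0,0],0]

```text
t: 10.62
position: [0.4656, 0.0796, 0.1663]
tcp_rot: [0.0, 0.894, 0.449, 0.0]
wrist_force: [5.4, -3.7, -0.1]
grip_width: 0.0131
gripper_force: 59.8
```

Emit:
drive_tool:
  moves:
    - [0.9,[0,0,0],-0.03]
    - [0.9,[0,0,0],0]

```text
t: 10.88
position: [0.4656, 0.0796, 0.1663]
tcp_rot: [0.0, 0.887, 0.462, 0.0]
wrist_force: [6.4, -2.9, -0.6]
grip_width: 0.0129
gripper_force: 59.8
```

Emit:
drive_tool:
  moves:
    - [0.9,[0,0,0],-0.03]
    - [0.9,[0,0,0],0]

```text
t: 11.12
position: [0.4657, 0.0795, 0.1662]
tcp_rot: [0.001, 0.88, 0.475, 0.0]
wrist_force: [4.6, -3.2, -1.0]
grip_width: 0.0129
gripper_force: 59.7
```

Emit:
drive_tool:
  moves:
    - [0.9,[0,0,0],-0.03]
    - [0.9,[0,0,0],0]

```text
t: 11.38
position: [0.4657, 0.0795, 0.1661]
tcp_rot: [0.001, 0.873, 0.488, 0.0]
wrist_force: [5.0, -4.4, -1.7]
grip_width: 0.0127
gripper_force: 59.5
```

```bash
python3 -c "
from h import *
st()"
```

```text
t 11.375 p [0.4657 0.0795 0.1661] yaw 1.0206 F [ 4.99 -4.43 -1.68] M [-0.805 -1.11   0.026] w 0.0127 59.523566365242004 tilt [ 0.0008 -0.0007]
```

Emit:
drive_tool:
  moves:
    - [0.9,[0,0,0.2],-0.03]
    - [0.9,[0,0,0],0]

```text
t: 11.62
position: [0.4656, 0.0794, 0.1652]
tcp_rot: [0.001, 0.865, 0.502, 0.0]
wrist_force: [7.7, -3.9, -7.6]
grip_width: 0.0131
gripper_force: 58.8
```

Emit:
drive_tool:
  moves:
    - [0.9,[0,0,0],-0.03]
    - [0.9,[0,0,0],0]

```text
t: 11.88
position: [0.4656, 0.0794, 0.165]
tcp_rot: [0.0, 0.858, 0.514, -0.0]
wrist_force: [8.1, -4.0, -7.2]
grip_width: 0.0132
gripper_force: 58.8
```

Emit:
drive_tool:
  moves:
    - [0.9,[0,0,0],-0.03]
    - [0.9,[0,0,0],0]

```text
t: 12.12
position: [0.4656, 0.0794, 0.165]
tcp_rot: [0.0, 0.85, 0.527, -0.0]
wrist_force: [7.5, -3.4, -7.6]
grip_width: 0.0128
gripper_force: 58.8
```

The pin dropped 1 mm at yaw of about 1.05, so that's the notch. I'll centre it by turning back about 0.03, then lower gently.

Emit:
drive_tool:
  moves:
    - [0.9,[0,0,0],0.032]
    - [0.9,[0,0,0],0]
    - [0.9,[0,0,1],0]
    - [0.9,[0,0,0],0]

```text
t: 12.62
position: [0.4656, 0.0794, 0.164]
tcp_rot: [0.0, 0.858, 0.513, -0.0]
wrist_force: [8.0, -3.7, -7.0]
grip_width: 0.0132
gripper_force: 58.8
```

```bash
python3 -c "
from h import *
st()"
```

```text
t 12.625 p [0.4656 0.0794 0.164 ] yaw 1.0784 F [ 8.03 -3.67 -7.01] M [-0.735 -1.428 -0.058] w 0.0132 58.817415833473206 tilt [ 0.0004 -0.0009]
```

Free in the notch, with Mz near zero. I'll lower to just above home (z ≈ 0.1577).

Emit:
drive_tool:
  moves:
    - [0.9,[0,0,1.5],0]
    - [0.9,[0,0,1.5],0]
    - [0.9,[0,0,1],0]
    - [0.9,[0,0,0],0]

```text
t: 13.12
position: [0.4656, 0.0795, 0.1602]
tcp_rot: [0.0, 0.858, 0.513, -0.0]
wrist_force: [6.6, -3.7, -7.2]
grip_width: 0.0129
gripper_force: 58.9
```

Emit:
drive_tool:
  moves:
    - [0.9,[0,0,1],0]
    - [0.9,[0,0,0],0]
    - [0.9,[0,0,0],0]

```text
t: 13.5
position: [0.4656, 0.0795, 0.1592]
tcp_rot: [0.0, 0.858, 0.513, -0.0]
wrist_force: [7.4, -4.4, -6.1]
grip_width: 0.0128
gripper_force: 58.9
```

Emit:
drive_tool:
  moves:
    - [0.9,[0,0,0.7],0]
    - [0.8,[0,0,0],0]
    - [0.75,[0,0,0],0]
    - [0.7,[0,0,0],0]
    - [0.7,[0,0,0],0]

```text
t: 14.12
position: [0.4647, 0.08, 0.1598]
tcp_rot: [-0.0, 0.858, 0.513, -0.0]
wrist_force: [0.3, -0.3, -0.1]
grip_width: 0.0259
gripper_force: 0.0
```

Emit:
drive_tool:
  moves:
    - [0.7,[0,0,-10],0]
    - [0.7,[0,0,-20],0]
    - [0.7,[0,0,-30],0]
    - [0.7,[0,0,-30],0]
    - [0.7,[0,0,0],0]

```text
t: 14.75
position: [0.4665, 0.08, 0.2527]
tcp_rot: [0.001, 0.858, 0.513, 0.003]
wrist_force: [0.3, -0.6, -0.2]
grip_width: 0.0255
gripper_force: 0.0
```

Run:
```python
from h import *
o,m=st(); snap("wrist","pics/w3.png",None,1.25)
```

```text
t 14.75 p [0.4665 0.08   0.2527] yaw 1.0778 F [ 0.26 -0.63 -0.18] M [0.029 0.01  0.031] w 0.0255 0.0 tilt [0.0061 0.0009]
```

View pics/w3.png

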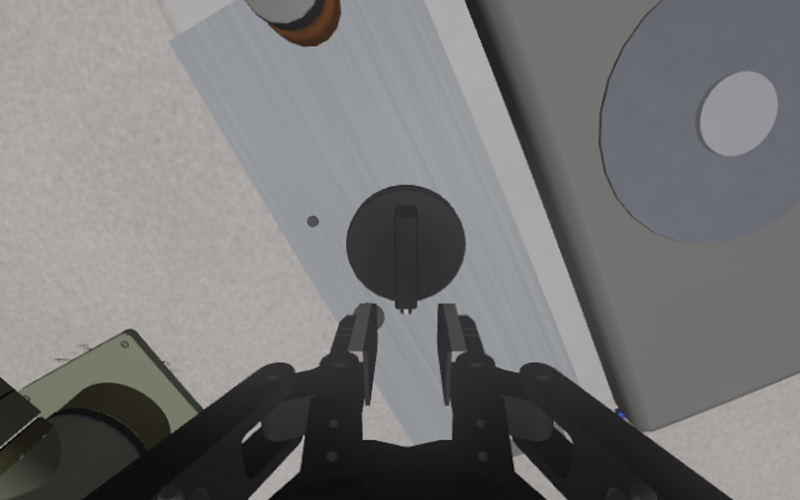

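The knob points past the large mark at (377,317). I'll check from the skirt's apparent size (346 to 466) that it is down.

Run:
```python
from h import *
def ext(f):
    g=cv2.cvtColor(cv2.imread(f),cv2.COLOR_BGR2GRAY)[249 if '1' in f else 243].astype(float)
    l=325+np.where(g[325:405]<95)[0][0]; r=max(i for i in range(405,490) if g[i]<95); return l,r
for f,c in(("pics/w1.png",np.load("w1.npy",allow_pickle=True).item()),("pics/w3.png",vision.get_calibration("wrist"))):
    l,r=ext(f);v=249 if '1' in f else 243
    print(l,r,[(z,round(np.linalg.norm(onz(c,r/1.25,v/1.25,z)-onz(c,l/1.25,v/1.25,z))*1e3,2)) for z in(.145,.15,.155,.16,.165)])
st()
```

```text
341 470 [(0.145, np.float64(82.29)), (0.15, np.float64(80.49)), (0.155, np.float64(78.69)), (0.16, np.float64(76.89)), (0.165, np.float64(75.09))]
346 465 [(0.145, np.float64(82.07)), (0.15, np.float64(80.42)), (0.155, np.float64(78.77)), (0.16, np.float64(77.12)), (0.165, np.float64(75.47))]
t 14.8 p [0.4655 0.0799 0.2509] yaw 1.0777 F [-0.67 -0.29  0.38] M [-0.011  0.05   0.015] w 0.0257 0.0 tilt [0.0025 0.0004]
```

The skirt is at its starting height, so the knob is fully home, and the robot is clear of everything.

```bash
python3 -c "
from bench import ticket
print(ticket.close_job())"
```

```text
the job is handed in; nothing more can be done
None
```

The lid looks locked: the knob is fully home in the notch just past the large mark, about 1.1 rad from its start, the gripper has let go and is clear, and the job is handed in; the judge returned no verdict.

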